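# Set the pasta machine to the red-marked thickness

## Task

Set the pasta machine to its red-marked thickness: pull the adjusting knob out, turn it until the red stroke on its skirt stands at the white pointer on top of the collar, then press the knob fully home so that it is locked there, and let go. Leave the creamer, the ramekin and the timer where they stand.

Things in the scene. Friction and masses are not known exactly. Their poses are not given: they have to be found in the camera images.
- machine: chrome pasta machine, fixed on suction feet: 205 mm deep (x), 185 mm long (y, along the rollers), 156 mm high. Origin on the counter under its middle, z up. The adjusting knob sticks out level from the +y end, its axis 110 mm above the counter, over the machine's y axis; a crank hangs at the -y end. The end cheek by the knob (y = 91 mm) has a round top, 46 mm radius about the knob axis, 120 mm wide below.
- knob_grip (a point): point on the knob's level axis in mid grip; y points straight out of the machine (the way to pull), x and z turn with the knob. The fluted black grip is round, 48 mm in diameter, 36 mm long (19 mm inwards to 17 mm outwards of here), free all round, 43 mm out from the end cheek when home. Hold it across from above or tilted; turn it by tilting the hand about the axis, with a new hold as needed.
- plunger (a joint): how far the knob stands out (m): 0 = home, 0.015 = out at its stop. Locked against turning until out 0.0125. A light spring (0.5 N per mm) draws it in against 2 N of rubbing and pointed teeth guide its pin into the nearest setting: let go, it stops 2 to 5 mm proud, pin engaged (rarely on a tooth tip, 10 mm proud), and must be pressed home (2 to 5 N); it then stays. It starts so.
- dial (a joint): turn of the knob (rad): 0 = red-marked setting, red stroke at the pointer; positive is anticlockwise seen facing the knob from outside. Nine settings, one every 0.524 rad (30 degrees), from -1.047 to 3.142, each with about 0.02 rad of play either way when locked. It starts three or four settings on the positive side, so it has to be turned clockwise. Turns easily (about 0.005 N m) when out.
- red_mark (a point): the wide red stroke (7.5 mm) on rim and face of the knob's metal skirt, at the rim, 36 mm from the axis; turns with the knob. Other settings have thin black strokes. The skirt, 72 mm in diameter and 8 mm thick, lies directly inwards of the black grip; behind it is the fixed dark collar, 74 mm in diameter, hiding the locking teeth.
- pointer (a point): tip of the white wedge-shaped pointer, 10 mm wide and 5 mm high, fixed on top of the dark collar, straight above the knob's axis, 147 mm above the counter.
- creamer: loose white ceramic creamer, 76 mm in diameter, 88 mm high, handle towards its +y reaching 65 mm from its axis; origin in the middle of its underside. Leave it alone.
- ramekin: loose glass ramekin, 90 mm in diameter, 42 mm high; origin in the middle of its underside. Leave it alone.
- timer: loose white and green plastic kitchen timer, 80 mm in diameter, 38 mm high; origin in the middle of its underside. Leave it alone.

How it is judged:
On the way, in this order (a step that is already met when the one before it is completed fails the run):
1. the knob is pulled out clear of its locking pin (value of joint plunger above 0.0125 m), for 0.1 s.
2. the knob is turned so that the red stroke is near the pointer (value of joint dial between -0.2 and 0.2 rad), for 0.1 s.
At the end, for the whole second after the job is handed in: The knob stands within 0.1 rad of the red-marked setting and is pressed home to within 1.5 mm; the creamer, ramekin and timer are within 20 mm of where they stood (value of joint dial between -0.1 and 0.1 rad and value of joint plunger below 0.0015 m and distance of each of creamer, ramekin, timer from where it was at the start of the episode below 0.02 m); the robot touches nothing.
It fails at once if the creamer is shifted more than 20 mm or tipped (distance of creamer from where it was at the start of the episode above 0.02 m or angle between creamer's own z axis and vertical above 0.3 rad).
It fails at once if the ramekin is shifted more than 20 mm or tipped (distance of ramekin from where it was at the start of the episode above 0.02 m or angle between ramekin's own z axis and vertical above 0.3 rad).
It fails at once if the timer is shifted more than 20 mm or tipped (distance of timer from where it was at the start of the episode above 0.02 m or angle between timer's own z axis and vertical above 0.3 rad).
It also fails if it takes over 50 s, if anything falls off the work surface, if the arm or the gripper's body presses on something with over 40 N, if the wrist force passes 120 N, or if a joint passes its speed limit or range.

## Robot

A 6-joint arm with a two-finger parallel gripper is mounted at the origin on the work surface. World frame = base frame: x ahead of the robot, y to its left, z up, the work surface at z = 0. Lengths are in m, angles in rad, forces in N, time in s.
With the tool pointing down it reaches from about 0.4 to 0.825 m from the base axis. Payload 7 kg.
Tool frame: the origin (TCP) lies at the very end of the fingers, on their centre line; the grasp point (between the pads) lies 19 mm behind it; x points along the fingers, y is the direction in which the jaws open and shut, and the axes are right-handed (so a half turn about x gives the same grasp; the last joint's range is limited). The gripper opens to 88 mm and grips with 3 to 60 N. Pads are 19 mm wide; open, the fingers measure 130 mm over their backs; the gripper's body (78 mm by 193 mm) begins 47 mm behind the grasp point.
Start: joints at [1.573, 0.359, 0.012, 0, -1.224, -0.288], TCP at [0.19, 0.648, 0.227] pointing down, gripper open.
Joint ranges: [-3.07, 3.07], [-1.43, 2.12], [-1.02, 1.25], [-3.03, 1.67], [-3.05, -0], [-3.03, 3.03]. Speed limits (rad/s): [2.39, 2.39, 3.01, 3.14, 3.14, 3.14].

## Interface

Orientations are given as [roll, pitch, yaw] about the fixed x, y, z axes, in that order (R = Rz(yaw) Ry(pitch) Rx(roll)).
In Python, from station import arm, cams gives the robot as it stands. The module is installed in compiled form; this text tells all that it offers.
- The arm moves only by the tool carry_out, never from a script. Its argument "deltas" is a list of rows, each a list of 6 numbers: the shift along the tool's x, y, z in units of 0.04 m (1.0 is 0.04 m), then the turn, a rotation vector about the tool's x, y, z in units of 4 degrees (1.0 is 4 degrees). In form: [[tx, ty, tz, ax, ay, az], ...]. A call has 1 to 5 rows; each row shifts and turns the pose as measured when the row begins, along the tool's axes as they then stand; what a row does not reach is not made up. A row lasts 1/10 s, in which the tool goes at most 50 mm and 8.59 degrees, less where a joint would pass 70% of its speed; a pose out of reach is approached as far as the arm can. A call with a number of a shift or a turn outside -1 to 1 is refused whole. A call with a gripper value outside its range is refused whole. "hand" is the closure, from 0 (fully open) to 1 (shut), set as the call begins (left out, the last holds). The fingers move at their own pace and stop on an object; "newtons" is the grip in N (left out, the last holds). Time passes only in rows, so rows that do not move let the fingers close. It gives the time, the measured TCP pose, the force and the opening at its end, in the units of the state.
- arm.get_state(): the state, without advancing time (a new reading comes with each control period).
- cams.grab_frame(name): name is "scene" or "top"; returns a dict with "pixels" (384x512x3 uint8, red, green, blue), "fx", "fy", "cx", "cy" (pixels), "k1" (the pictures are not rectified: a ray, as slopes to the right and down, at radius r is drawn at 1 + k1 r^2 times it, then the intrinsics apply), "T" (4x4, takes a point from camera to world coordinates). Camera axes: x right, y up, looking along -z (the intrinsics and any distortion apply to the point x, -y, -z); pixel columns grow to the right and rows downward; lengths in m; the calibration is good to about 2 mm. A picture is of the moment at which its call begins. There is no depth.
- arm.job_done(): hands the job in, once; it reports no verdict.
The state is a dict: "t": time; "q": joint angles; "qd": joint speeds; "joint_efforts": joint torques, N m; "eef_pos": TCP position; "ee_rot": TCP orientation; "force": force on the tool from outside, world axes, zero at the start; "moment": the same for the moment, N m; "width": finger opening in m.
Only numpy, scipy, OpenCV 4.12 (cv2) and the standard library are available. Lean on these libraries where they do the work, as an engineer would, in place of code of your own. Each camera call takes 0.05 s, during which the arm holds its last target.

## Working session

There is one attempt and no reset: what is moved stays moved. The work goes in short steps, Python scripts to look and compute and a tool call to move; the robot and the scene stay as the last step left them, time stands still between calls to the robot, and variables do not carry over. Pictures are saved under pics/ and viewed, and the job is handed in when it is done.

Besides the shell and the picture viewer there is one more tool, called after ">>>" as name(argument=value, ...) on one line, values as JSON. carry_out: Moves the arm, as the interface text tells. Shifts and turns lie within -1 to 1; 1 stands for 0.04 m of shift or 4 degrees of turn. Its arguments: {"type":"object","properties":{"deltas":{"type":"array","items":{"type":"array","items":{"type":"number","minimum":-1,"maximum":1}}},"hand":{"type":"number"},"newtons":{"type":"number"}},"required":["deltas"]}

```bash
mkdir -p pics; python3 - <<'E'
from station import arm, cams
import cv2,pickle
s=arm.get_state();print(s)
for n in("scene","top"):
    f=cams.grab_frame(n);pickle.dump(f,open(f"pics/{n}0.pkl","wb"))
    print(n,{k:f[k] for k in f if k!="pixels"})
    cv2.imwrite(f"pics/{n}0.png",cv2.resize(f["pixels"][:,:,::-1],(800,600),interpolation=cv2.INTER_CUBIC))
E
```

```text
{'t': 0.0, 'q': array([ 1.57310278e+00,  3.59390958e-01,  1.10576405e-02, -3.53271835e-04,
       -1.22411301e+00, -2.88098510e-01]), 'qd': array([ 5.42298909e-05, -1.47626373e-04,  1.42947427e-04,  6.83293106e-04,
       -9.34511854e-04, -4.56617574e-04]), 'joint_efforts': array([ 8.34954608e-05, -5.82722247e+01,  2.93058103e+01,  6.99725792e+00,
        6.95596682e-03, -1.44915562e-04]), 'eef_pos': array([0.1901823 , 0.64713624, 0.22561897]), 'ee_rot': array([ 1.6603044 ,  1.56911322, -1.76720061]), 'force': array([ 0.78382459,  0.46501121, -0.84692594]), 'moment': array([0.00363521, 0.01913607, 0.02102392]), 'width': 0.08779552897304548}
scene {'fx': 391.0268734045655, 'fy': 391.0268734045655, 'cx': 254.59938525059536, 'cy': 192.26265925012046, 'k1': -0.001308736848449662, 'T': array([[ 0.16874914, -0.79239946,  0.58619692,  1.06292008],
       [ 0.98552473,  0.14546114, -0.08707505,  0.00505777],
       [-0.01627064,  0.5924054 ,  0.8054757 ,  0.7174411 ],
       [ 0.        ,  0.        ,  0.        ,  1.        ]])}
top {'fx': 433.81088603740346, 'fy': 433.81088603740346, 'cx': 256.1794029318355, 'cy': 197.7150815497433, 'k1': -0.03382952145998343, 'T': array([[ 0.00764821,  0.99919217, -0.03945273,  0.5879021 ],
       [-0.99898056,  0.00939003,  0.04415496,  0.10411032],
       [ 0.04448975,  0.03907481,  0.99824537,  0.98379667],
       [ 0.        ,  0.        ,  0.        ,  1.        ]])}
```

View pics/scene0.png

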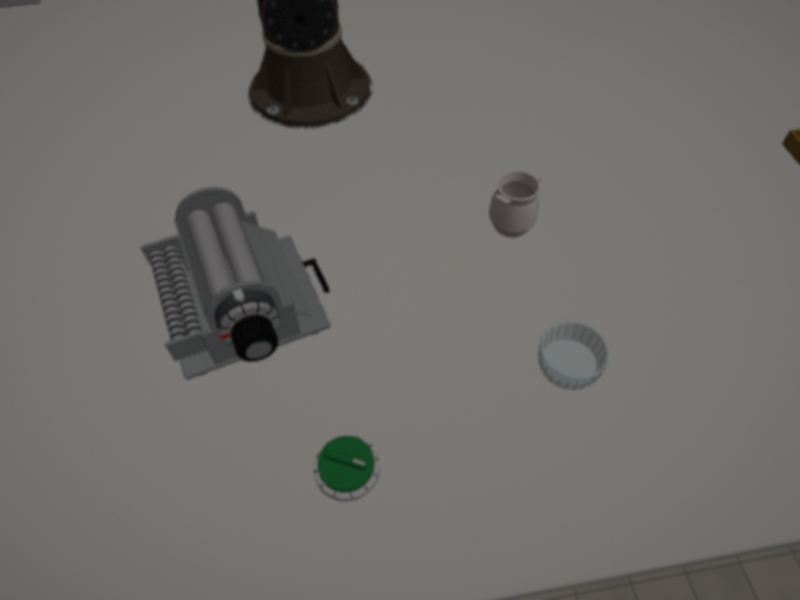

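View pics/top0.png

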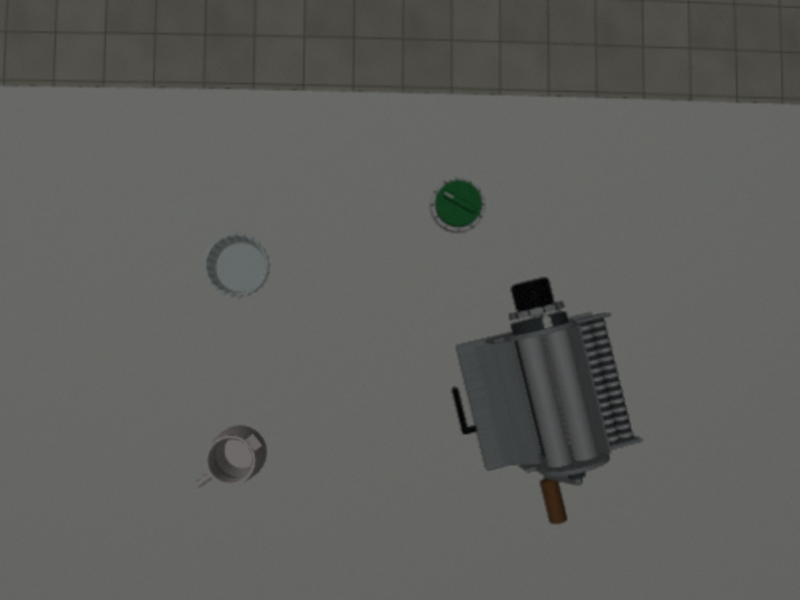

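```bash
cat > h.py <<'E'
import numpy as np,cv2,pickle
def proj(f,p):
    p=np.atleast_2d(p);T=f["T"];c=(p-T[:3,3])@T[:3,:3]
    u=c[:,0]/-c[:,2];v=-c[:,1]/-c[:,2];s=1+f["k1"]*(u*u+v*v)
    return np.c_[f["fx"]*u*s+f["cx"],f["fy"]*v*s+f["cy"]]
def crop(f,c,r,k,name,grid=10):
    x0,y0=c[0]-r[0],c[1]-r[1]
    im=f["pixels"][y0:y0+2*r[1],x0:x0+2*r[0],::-1]
    im=cv2.convertScaleAbs(im,alpha=1.6)
    im=cv2.resize(im,None,fx=k,fy=k,interpolation=cv2.INTER_CUBIC)
    for x in range((x0//grid+1)*grid,x0+2*r[0],grid):
        cv2.line(im,((x-x0)*k,0),((x-x0)*k,6),(0,255,255),1);cv2.putText(im,str(x),((x-x0)*k-10,18),0,.35,(0,255,255))
    for y in range((y0//grid+1)*grid,y0+2*r[1],grid):
        cv2.line(im,(0,(y-y0)*k),(6,(y-y0)*k),(0,255,255),1);cv2.putText(im,str(y),(8,(y-y0)*k+4),0,.35,(0,255,255))
    cv2.imwrite(name,im)
E
python3 - <<'E'
from h import *
s=pickle.load(open("pics/scene0.pkl","rb"));t=pickle.load(open("pics/top0.pkl","rb"))
crop(s,(150,190),(65,50),6,"pics/s0c.png");crop(t,(350,255),(65,50),6,"pics/t0c.png",10)
crop(s,(160,210),(25,25),22,"pics/s0d.png",5);crop(t,(345,195),(25,25),22,"pics/t0d.png",5)
E
```

```text
(no output)
```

View pics/s0d.png

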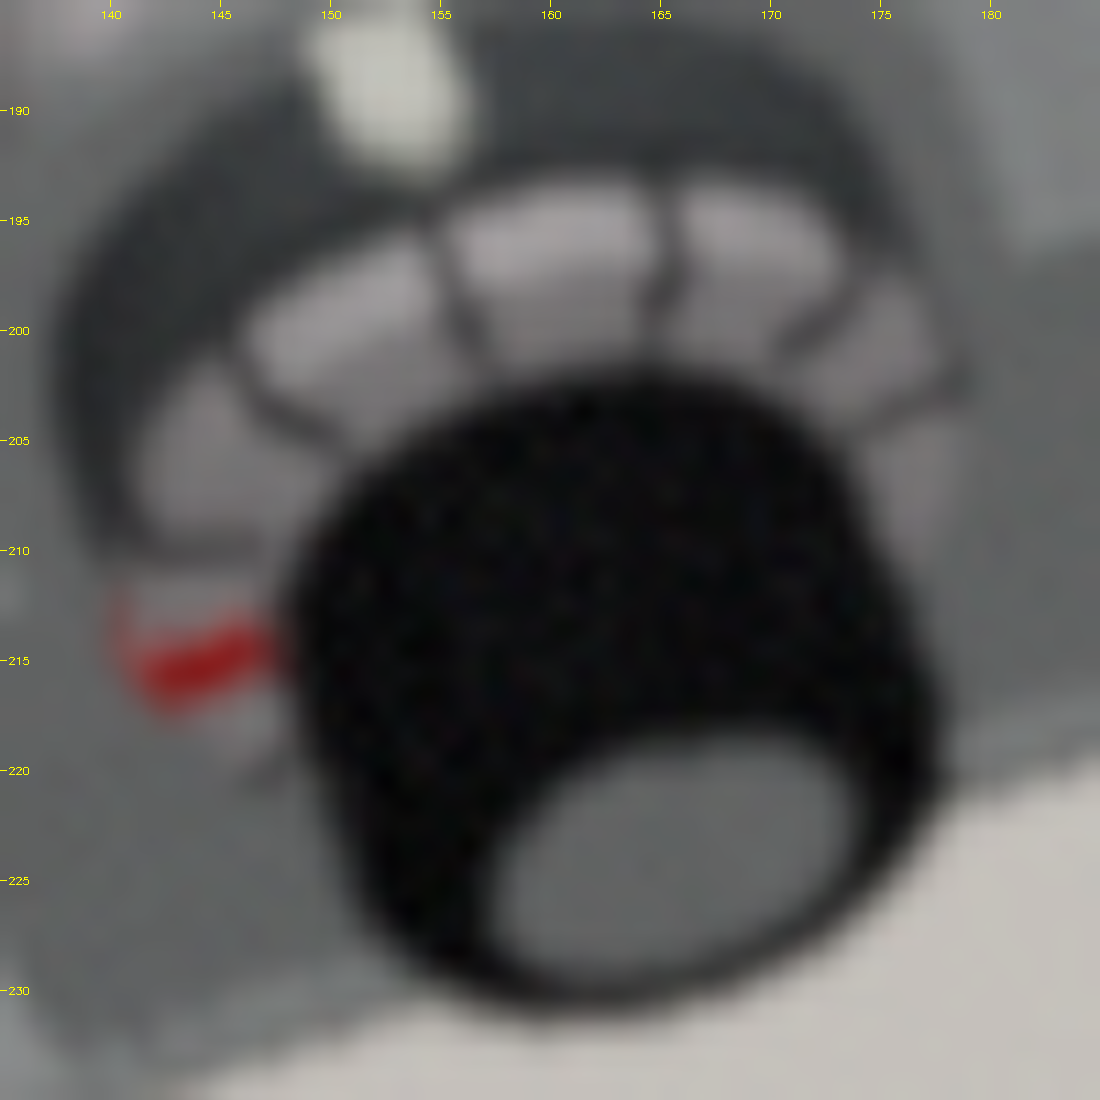

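View pics/t0d.png

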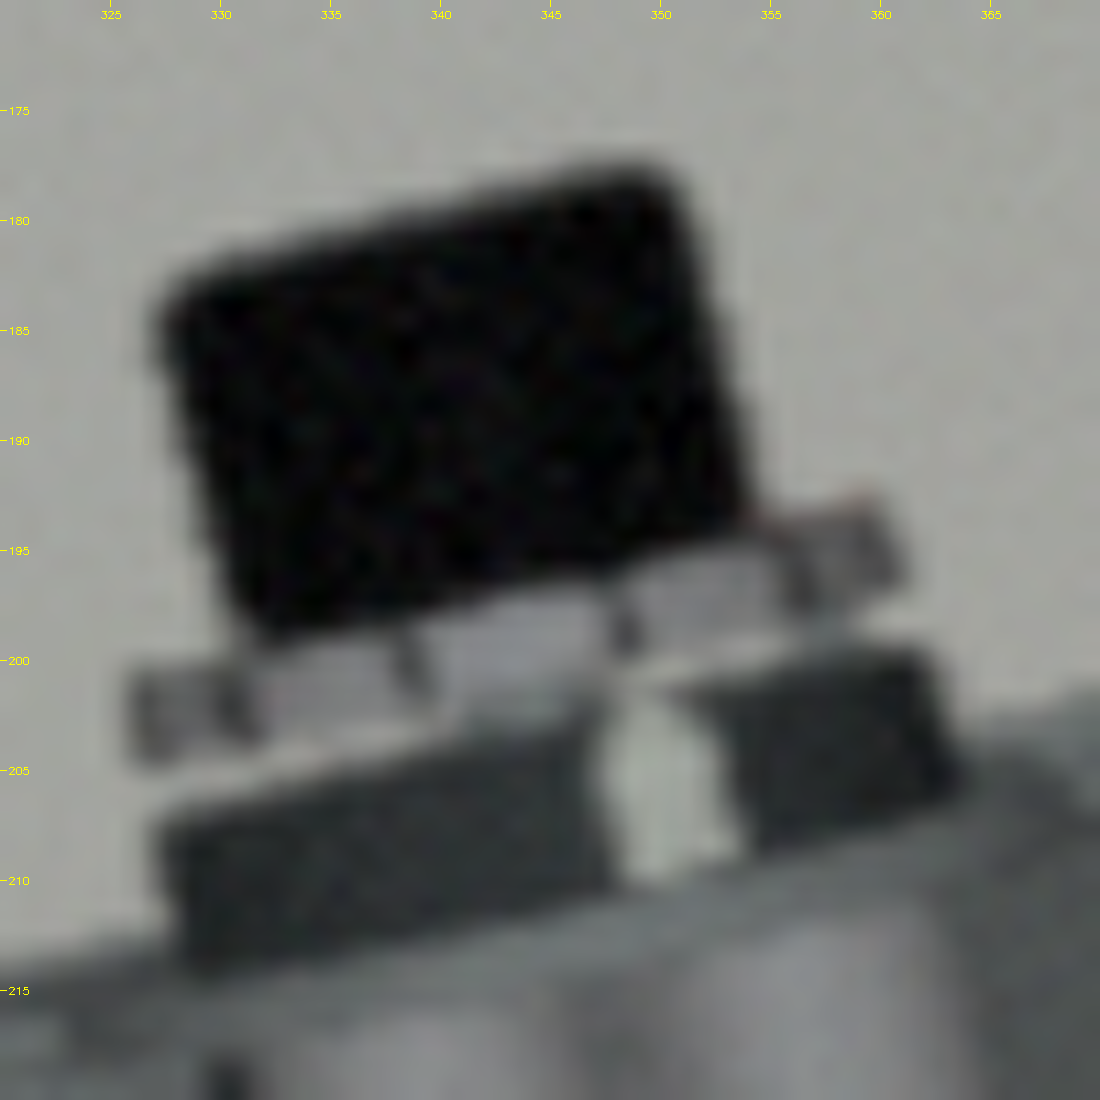

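View pics/t0c.png

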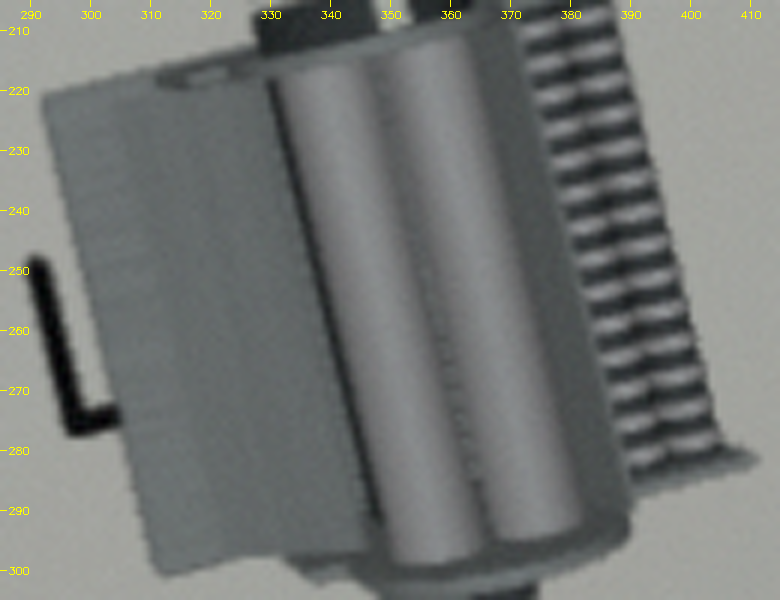

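View pics/s0c.png

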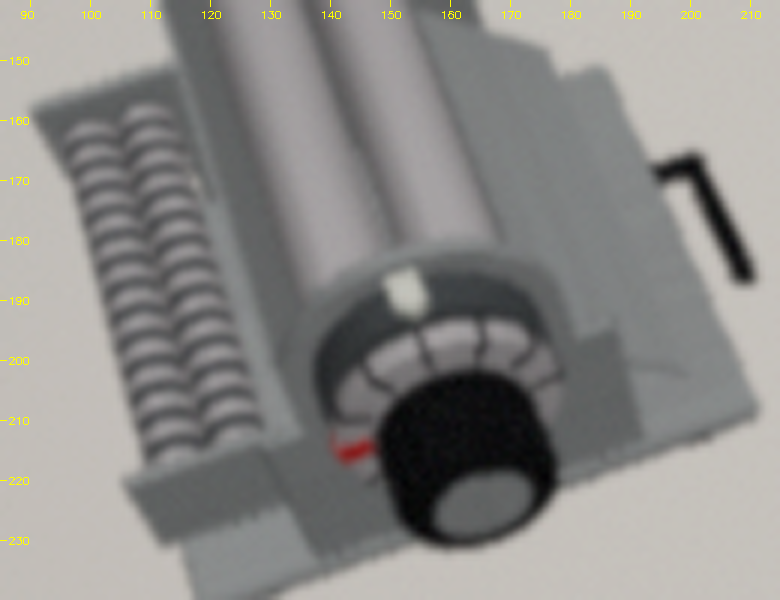

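```bash
cat > fit.py <<'E'
from h import *
from scipy.optimize import least_squares
s=pickle.load(open("pics/scene0.pkl","rb"));t=pickle.load(open("pics/top0.pkl","rb"))
def W(q,P):
    P=np.atleast_2d(P);c,n=np.cos(q[2]),np.sin(q[2])
    return np.c_[q[0]+c*P[:,0]-n*P[:,1],q[1]+n*P[:,0]+c*P[:,1],P[:,2]]
# sx, y, movable, z
L=[(t,-24,151,1,110,327.2,183),(t,24,151,1,110,351.3,177.8),(t,-24,115,1,110,331,199),(t,24,115,1,110,354,194.3),
(t,-36,115,1,110,325.8,200.5),(t,36,115,1,110,360.7,193),(t,-36,107,1,110,326.3,204.7),(t,36,107,1,110,361.3,197),
(t,-37,91,0,110,328.7,214),(t,37,91,0,110,363.7,206.2),(s,0,151,1,110,165.2,224)]
def res(q,sg):
    o=[]
    for f,x,y,m,z,u,v in L:
        p=proj(f,W(q,[[sg*x/1e3,y/1e3+m*q[3],z/1e3]]))[0];o+=[p[0]-u,p[1]-v]
    return np.array(o)
for sg in(1,-1):
  for y0 in(-1.9,-1.5,1.5):
    r=least_squares(res,[.5,-.1,y0,.003],args=(sg,),x_scale=[.1,.1,1,.005],loss="soft_l1")
    print(sg,r.x,r.cost)
    if r.cost<30 : print(res(r.x,sg).reshape(-1,2).round(1).tolist())
E
python3 fit.py
```

```text
1 [ 0.51013229 -0.13830498 -1.34392917  0.00368123] 2.324243037319552
[[0.5, -0.8], [-1.0, -0.6], [0.6, 0.4], [0.3, 0.1], [0.1, 0.2], [-0.8, 0.1], [0.5, -0.1], [-0.5, -0.1], [-0.2, 0.1], [-0.3, 0.0], [-0.7, -0.6]]
1 [ 0.51013229 -0.13830499 -1.34392915  0.00368123] 2.3242430373205645
[[0.5, -0.8], [-1.0, -0.6], [0.6, 0.4], [0.3, 0.1], [0.1, 0.2], [-0.8, 0.1], [0.5, -0.1], [-0.5, -0.1], [-0.2, 0.1], [-0.3, 0.0], [-0.7, -0.6]]
1 [ 0.51013229 -0.13830498 -1.34392916  0.00368123] 2.324243037320176
[[0.5, -0.8], [-1.0, -0.6], [0.6, 0.4], [0.3, 0.1], [0.1, 0.2], [-0.8, 0.1], [0.5, -0.1], [-0.5, -0.1], [-0.2, 0.1], [-0.3, 0.0], [-0.7, -0.6]]
-1 [ 0.50991318 -0.0682519  -1.79354548  0.00357993] 291.93493095093004
-1 [ 0.50991317 -0.06825195 -1.79354518  0.00357993] 291.93493095166224
-1 [ 0.68785783 -0.09927674  1.76736669 -0.05281004] 132.40502527614586
```

```bash
cat >> h.py <<'E'
from scipy.spatial.transform import Rotation as Ro
Q=np.array([.5101,-.1383,-1.3439])
mx=np.array([np.cos(Q[2]),np.sin(Q[2]),0]);my=np.array([-mx[1],mx[0],0]);ez=np.array([0,0,1.])
def target(phi,yg,sg,back=0.):
    """phi deg lean; yg: machine y (m) of hand; back: m away from grasp"""
    p=np.radians(phi);h=np.sin(p)*mx+np.cos(p)*ez
    tx=-h;tz=sg*my;ty=np.cross(tz,tx)
    c=np.array([Q[0],Q[1],.110])+my*yg
    return c+tx*(.019-back),np.c_[tx,ty,tz]
def delta(st,pos,R):
    Rc=Ro.from_euler("xyz",st["ee_rot"]).as_matrix()
    d=Rc.T@(pos-st["eef_pos"])/.04
    w=Ro.from_matrix(Rc.T@R).as_rotvec(degrees=True)/4
    return d,w
E
python3 - <<'E'
from h import *
from station import arm
import fit
s=fit.s;q=fit.r.x
x=np.array([.51013,-.13830,-1.34393,.00368])
for a in(60,90,105,120):
    th=np.radians(a);print(a,proj(s,fit.W(x,[[.036*np.sin(th),.115+x[3],.11+.036*np.cos(th)]])))
print(proj(s,fit.W(x,[[0,.107,.147],[0,.091,.147],[0,.115+x[3],.146],[0,.154,.11]])))
st=arm.get_state();print(Ro.from_euler("xyz",st["ee_rot"]).as_matrix().round(3))
for sg in(1,-1):
    P,R=target(0,.1377,sg,.0);print(sg,P,R.round(3).tolist(),[v.round(2) for v in delta(st,P,R)])
E
```

```text
1 [ 0.51013229 -0.13830498 -1.34392917  0.00368123] 2.324243037319552
[[0.5, -0.8], [-1.0, -0.6], [0.6, 0.4], [0.3, 0.1], [0.1, 0.2], [-0.8, 0.1], [0.5, -0.1], [-0.5, -0.1], [-0.2, 0.1], [-0.3, 0.0], [-0.7, -0.6]]
1 [ 0.51013229 -0.13830499 -1.34392915  0.00368123] 2.3242430373205645
[[0.5, -0.8], [-1.0, -0.6], [0.6, 0.4], [0.3, 0.1], [0.1, 0.2], [-0.8, 0.1], [0.5, -0.1], [-0.5, -0.1], [-0.2, 0.1], [-0.3, 0.0], [-0.7, -0.6]]
1 [ 0.51013229 -0.13830498 -1.34392916  0.00368123] 2.324243037320176
[[0.5, -0.8], [-1.0, -0.6], [0.6, 0.4], [0.3, 0.1], [0.1, 0.2], [-0.8, 0.1], [0.5, -0.1], [-0.5, -0.1], [-0.2, 0.1], [-0.3, 0.0], [-0.7, -0.6]]
-1 [ 0.50991318 -0.0682519  -1.79354548  0.00357993] 291.93493095093004
-1 [ 0.50991317 -0.06825195 -1.79354518  0.00357993] 291.93493095166224
-1 [ 0.68785783 -0.09927674  1.76736669 -0.05281004] 132.40502527614586
60 [[140.76956149 208.54275399]]
90 [[140.64153669 214.801168  ]]
105 [[142.52765277 217.28919328]]
120 [[145.51890968 219.12833304]]
[[153.57418625 192.19026706]
 [151.46073251 185.77444336]
 [155.27284291 197.29773189]
 [164.36020158 223.14164915]]
[[-0.    -0.282 -0.959]
 [-0.001 -0.959  0.282]
 [-1.     0.001 -0.   ]]
1 [ 0.64427065 -0.10732377  0.091     ] [[-0.0, -0.225, 0.974], [-0.0, 0.974, 0.225], [-1.0, 0.0, 0.0]] [array([  3.39,  14.89, -16.21]), array([ 3.765e+01, -3.000e-02, -1.000e-02])]
-1 [ 0.64427065 -0.10732377  0.091     ] [[-0.0, 0.225, -0.974], [-0.0, -0.974, -0.225], [-1.0, 0.0, -0.0]] [array([  3.39,  14.89, -16.21]), array([-7.35,  0.  , -0.02])]
```

>>> carry_out(deltas=[[-0.3, -0.05, -0.65, 1, 0, 0], [-0.3, -0.05, -0.65, 1, 0, 0], [-0.3, -0.05, -0.65, 1, 0, 0], [0, -0.05, -0.65, 1, 0, 0], [0, -0.05, -0.65, 1, 0, 0]], hand=0, newtons=40)

```text
t: 0.6
eef_pos: [0.3122, 0.6017, 0.2595]
ee_rot: [1.954, 1.563, -1.83]
force: [-0.6, -0.7, -0.7]
width: 0.0873
```

>>> carry_out(deltas=[[0, -0.15, -0.63, 1, 0, 0], [0, -0.15, -0.63, 1, 0, 0], [0, -0.15, -0.63, 1, 0, 0], [0, -0.15, -0.63, 1, 0, 0], [0, -0.15, -0.63, 1, 0, 0]])

```text
t: 1.1
eef_pos: [0.4258, 0.5305, 0.2571]
ee_rot: [2.214, 1.559, -1.933]
force: [-0.5, 0.6, 0.0]
width: 0.0878
```

```bash
cat > go.py <<'E'
import sys
from h import *
from station import arm
st=arm.get_state()
phi,yg,sg,back=map(float,sys.argv[1:5])
P,R=target(phi,yg,sg,back);d,w=delta(st,P,R)
c=st["eef_pos"];Rc=Ro.from_euler("xyz",st["ee_rot"]).as_matrix()
g=c-Rc[:,0]*.019;o=np.array([Q[0],Q[1],.11])
h=-Rc[:,0]
print("t",st["t"],"pos",c.round(4),"q",st["q"].round(2),"w",st["width"].round(4),"F",st["force"].round(1))
print("grasp rel: mx %.4f y %.4f z %.4f lean %.1f"%((g-o)@mx,(g-o)@my,g[2]-.11,np.degrees(np.arctan2(h@mx,h[2]))),"Fmach",(st["force"]@mx).round(1),(st["force"]@my).round(1))
print("delta",d.round(2),w.round(2))
E
python3 go.py 0 .1377 1 .14
```

```text
Traceback (most recent call last):
  File "go.py", line 10, in <module>
    print("t",st["t"],"pos",c.round(4),"q",st["q"].round(2),"w",st["width"].round(4),"F",st["force"].round(1))
                                                                ^^^^^^^^^^^^^^^^^
AttributeError: 'float' object has no attribute 'round'
```

```bash
sed -i 's/st\["width"\].round(4)/round(st["width"],4)/' go.py; python3 go.py 0 .1377 1 .14
```

```text
t 1.1 pos [0.4258 0.5305 0.2571] q [ 1.18  0.36  0.08  0.   -1.3  -0.62] w 0.0878 F [-0.5  0.6  0. ]
grasp rel: mx -0.6708 y 0.0684 z 0.1661 lean -0.6 Fmach -0.7 -0.4
delta [  0.8    3.92 -16.39] [ 2.734e+01 -2.000e-01  1.000e-02]
```

>>> carry_out(deltas=[[0, -0.25, -0.7, 1, 0, 0], [0, -0.25, -0.7, 1, 0, 0], [0, -0.25, -0.7, 1, 0, 0], [0, -0.25, -0.7, 1, 0, 0], [0, -0.25, -0.7, 1, 0, 0]])

```text
t: 1.6
eef_pos: [0.5311, 0.4189, 0.2544]
ee_rot: [2.47, 1.554, -2.041]
force: [1.0, -0.1, -0.0]
width: 0.0877
```

>>> carry_out(deltas=[[0, -0.4, -0.6, 1, 0, 0], [0, -0.4, -0.6, 1, 0, 0], [0, -0.4, -0.6, 1, 0, 0], [0, -0.4, -0.6, 1, 0, 0], [0, -0.4, -0.6, 1, 0, 0]])

```text
t: 2.1
eef_pos: [0.6197, 0.2984, 0.2524]
ee_rot: [2.725, 1.549, -2.15]
force: [1.0, 0.4, -0.6]
width: 0.0877
```

>>> carry_out(deltas=[[0, -0.5, -0.5, 1, 0, 0], [0, -0.5, -0.5, 1, 0, 0], [0, -0.5, -0.5, 1, 0, 0], [0, -0.5, -0.5, 1, 0, 0], [0, -0.5, -0.5, 1, 0, 0]])

```text
t: 2.6
eef_pos: [0.6859, 0.1677, 0.2506]
ee_rot: [2.978, 1.544, -2.262]
force: [0.3, 0.2, -0.4]
width: 0.0876
```

```bash
python3 go.py 0 .1377 1 .14
```

```text
t 2.6 pos [0.6859 0.1677 0.2506] q [ 0.52  0.41  0.14  0.01 -1.33 -1.05] w 0.0876 F [ 0.3  0.2 -0.4]
grasp rel: mx -0.2589 y 0.2405 z 0.1596 lean -0.9 Fmach -0.1 0.3
delta [ 0.65 -2.56 -6.45] [11.7  -0.38  0.09]
```

>>> carry_out(deltas=[[0, -0.5, -0.5, 1, 0, 0], [0, -0.5, -0.5, 1, 0, 0], [0, -0.5, -0.5, 1, 0, 0], [0, -0.5, -0.45, 1, 0, 0], [0, -0.5, -0.45, 1, 0, 0]])

```text
t: 3.1
eef_pos: [0.7046, 0.0246, 0.2491]
ee_rot: [-3.058, 1.539, -2.378]
force: [-0.1, -0.4, 0.5]
width: 0.0876
```

>>> carry_out(deltas=[[0, -0.4, -0.4, 1, 0, 0], [0, -0.4, -0.4, 1, 0, 0], [0, -0.4, -0.4, 1, 0, 0], [0, -0.4, -0.4, 1, 0, 0], [0, -0.4, -0.4, 1, 0, 0]])

```text
t: 3.6
eef_pos: [0.6747, -0.09, 0.2483]
ee_rot: [-2.8, 1.534, -2.487]
force: [-0.1, -0.1, 0.2]
width: 0.0875
```

```bash
python3 go.py 0 .1377 1 .14;python3 go.py 45 .1377 1 .08
```

```text
t 3.6 pos [ 0.6747 -0.09    0.2483] q [ 0.16  0.37  0.07  0.02 -1.3  -1.43] w 0.0875 F [-0.1 -0.1  0.2]
grasp rel: mx -0.0103 y 0.1719 z 0.1573 lean -0.9 Fmach 0.1 -0.1
delta [ 0.46 -0.17 -0.84] [ 1.24 -0.49  0.2 ]
t 3.6 pos [ 0.6747 -0.09    0.2483] q [ 0.16  0.37  0.07  0.02 -1.3  -1.43] w 0.0875 F [-0.1 -0.1  0.2]
grasp rel: mx -0.0103 y 0.1719 z 0.1573 lean -0.9 Fmach 0.1 -0.1
delta [ 2.43 -1.22 -0.87] [ 0.98 -0.95 11.44]
```

>>> carry_out(deltas=[[0, 0, -0.17, 0.2, -0.2, 1], [0, 0, -0.17, 0.2, -0.2, 1], [0, 0, -0.17, 0.2, -0.1, 1], [0, 0, -0.17, 0.2, -0.1, 1], [0, 0, -0.17, 0.2, 0, 1]])

```text
t: 4.1
eef_pos: [0.639, -0.0996, 0.2478]
ee_rot: [1.587, 1.222, 1.823]
force: [0.3, -0.5, -1.1]
width: 0.0875
```

>>> carry_out(deltas=[[0, 0, 0, 0, 0, 1], [0, 0, 0, 0, 0, 1], [0, 0, 0, 0, 0, 1], [0, 0, 0, 0, 0, 1], [0, 0, 0, 0, 0, 1]])

```text
t: 4.6
eef_pos: [0.6382, -0.1002, 0.2479]
ee_rot: [1.578, 0.858, 1.813]
force: [0.9, 1.1, -0.3]
width: 0.0876
```

```bash
python3 go.py 45 .1377 1 .08
```

```text
t 4.6 pos [ 0.6382 -0.1002  0.2479] q [-0.25  0.56  0.42 -0.63 -1.77 -1.1 ] w 0.0876 F [ 0.9  1.1 -0.3]
grasp rel: mx 0.0041 y 0.1336 z 0.1523 lean 40.9 Fmach -0.8 1.1
delta [ 0.95 -2.52  0.11] [ 0.05 -0.14  1.04]
```

>>> carry_out(deltas=[[0.2, -0.6, 0.03, 0, -0.05, 1], [0.2, -0.6, 0.03, 0, -0.05, 1], [0.2, -0.6, 0.03, 0, -0.05, 0.6], [0.2, -0.6, 0.03, 0, 0, 0.3]])

```text
t: 5.0
eef_pos: [0.6543, -0.1429, 0.1557]
ee_rot: [1.561, 0.647, 1.792]
force: [0.7, -0.6, 0.5]
width: 0.0876
```

```bash
python3 go.py 50 .1377 1 .0
```

```text
t 5.0 pos [ 0.6543 -0.1429  0.1557] q [-0.38  0.77  0.5  -0.76 -1.85 -0.97] w 0.0876 F [ 0.7 -0.6  0.5]
grasp rel: mx 0.0520 y 0.1393 z 0.0571 lean 52.9 Fmach 0.8 0.6
delta [ 1.9  -0.38 -0.05] [ 0.09  0.06 -0.73]
```

>>> carry_out(deltas=[[0.45, -0.1, 0, 0, 0, -0.4], [0.45, -0.1, 0, 0, 0, -0.3], [0.45, -0.1, 0, 0, 0, 0], [0.45, -0.1, 0, 0, 0, 0], [0.2, 0, 0, 0, 0, 0]])

```text
t: 5.5
eef_pos: [0.639, -0.0935, 0.0792]
ee_rot: [1.58, 0.688, 1.797]
force: [1.4, -0.1, 0.0]
width: 0.0877
```

```bash
python3 go.py 50 .1377 1 .0; cat > pic.py <<'E'
import sys
from h import *
from station import cams
for n,c in(("scene",(160,205)),("top",(345,200))):
    if n in sys.argv[2:]: 
        f=cams.grab_frame(n);pickle.dump(f,open(f"pics/{n}{sys.argv[1]}.pkl","wb"));crop(f,c,(45,38),8,f"pics/{n}{sys.argv[1]}.png",10)
E
python3 pic.py 1 scene top
```

```text
t 5.5 pos [ 0.639  -0.0935  0.0792] q [-0.31  0.77  0.34 -0.73 -1.66 -0.91] w 0.0877 F [ 1.4 -0.1  0. ]
grasp rel: mx 0.0000 y 0.1356 z -0.0188 lean 50.6 Fmach 0.4 1.3
delta [-0.3   0.36  0.05] [-0.14  0.   -0.15]
```

View pics/scene1.png

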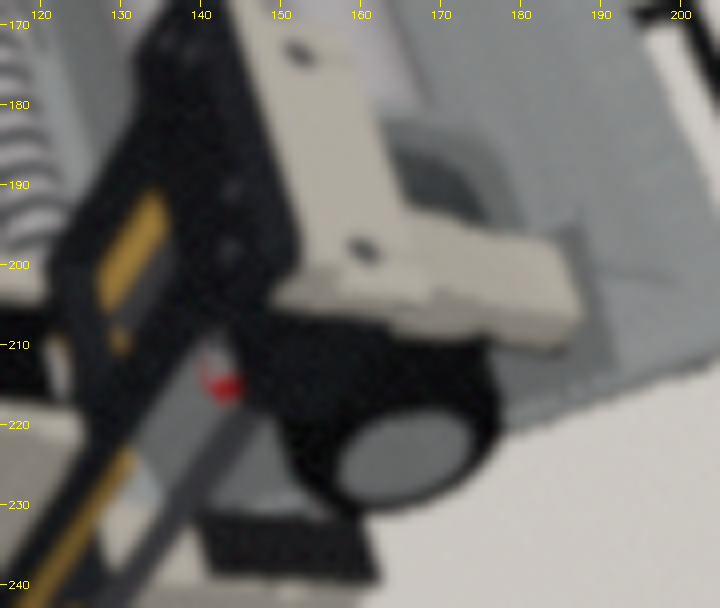

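View pics/top1.png

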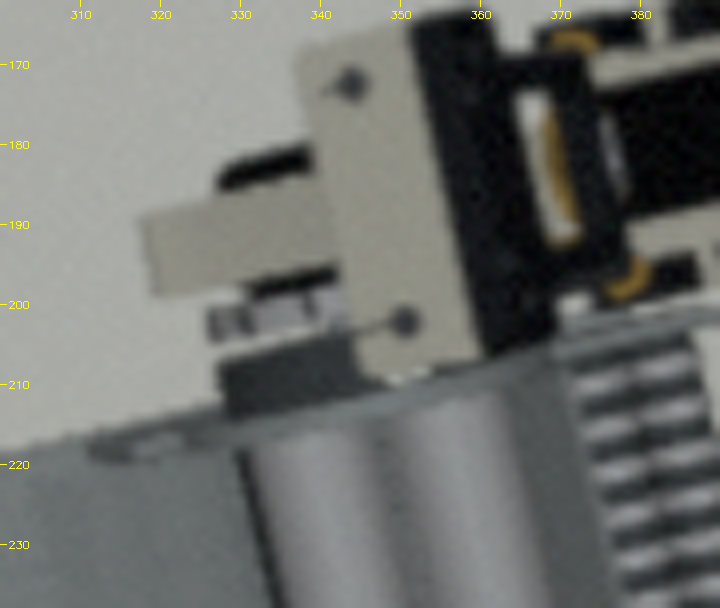

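>>> carry_out(deltas=[[-0.35, 0.1, 0.1, 0, 0, 0], [0, 0.25, 0.05, -0.1, 0, 0], [0, 0, 0, 0, 0, 0]])

```text
t: 5.9
eef_pos: [0.6476, -0.0965, 0.1036]
ee_rot: [1.569, 0.691, 1.795]
force: [-0.3, -0.2, 0.5]
width: 0.0874
```

```bash
python3 go.py 50 .139 1 .0
```

```text
t 5.9 pos [ 0.6476 -0.0965  0.1036] q [-0.31  0.76  0.37 -0.73 -1.7  -0.93] w 0.0874 F [-0.3 -0.2  0.5]
grasp rel: mx 0.0049 y 0.1434 z 0.0057 lean 50.4 Fmach 0.1 -0.4
delta [ 0.18 -0.04 -0.11] [ 0.    0.03 -0.11]
```

>>> carry_out(deltas=[[0.16, -0.04, -0.08, 0, 0, 0], [0, 0, 0, 0, 0, 0]])

```text
t: 6.1
eef_pos: [0.6441, -0.0941, 0.0996]
ee_rot: [1.565, 0.693, 1.792]
force: [0.6, -0.1, 0.1]
width: 0.0876
```

>>> carry_out(deltas=[[0, 0, 0, 0, 0, 0], [0, 0, 0, 0, 0, 0], [0, 0, 0, 0, 0, 0], [0, 0, 0, 0, 0, 0], [0, 0, 0, 0, 0, 0]], hand=1, newtons=30)

```text
t: 6.6
eef_pos: [0.6436, -0.0942, 0.0993]
ee_rot: [1.566, 0.692, 1.792]
force: [0.4, -0.4, -0.0]
width: 0.053
```

```bash
python3 go.py 50 .139 1 .0
```

```text
t 6.6 pos [ 0.6436 -0.0942  0.0993] q [-0.31  0.75  0.36 -0.73 -1.69 -0.92] w 0.053 F [ 0.4 -0.4 -0. ]
grasp rel: mx 0.0017 y 0.1400 z 0.0014 lean 50.3 Fmach 0.5 0.3
delta [ 0.05 -0.   -0.03] [ 0.01  0.06 -0.09]
```

Well centred. Finish closing, then pull.

>>> carry_out(deltas=[[0, 0, 0, 0, 0, 0], [0, 0, 0, 0, 0, 0], [0, 0, 0, 0, 0, 0]])

```text
t: 6.9
eef_pos: [0.6435, -0.0938, 0.0996]
ee_rot: [1.566, 0.691, 1.793]
force: [-0.1, 0.1, -0.1]
width: 0.0472
```

>>> carry_out(deltas=[[0, 0, 0.1, 0, 0, 0], [0, 0, 0.1, 0, 0, 0]])

```text
t: 7.1
eef_pos: [0.6488, -0.0925, 0.0995]
ee_rot: [1.572, 0.689, 1.799]
force: [-6.1, -0.6, 1.3]
width: 0.0469
```

```bash
python3 go.py 50 .151 1 .0
```

```text
t 7.1 pos [ 0.6488 -0.0925  0.0995] q [-0.31  0.76  0.37 -0.73 -1.69 -0.93] w 0.0469 F [-6.1 -0.6  1.3]
grasp rel: mx 0.0012 y 0.1455 z 0.0016 lean 50.5 Fmach -0.8 -6.1
delta [ 0.05 -0.02  0.14] [-0.   -0.02 -0.12]
```

>>> carry_out(deltas=[[0, 0, 0.1, 0, 0, 0], [0, 0, 0.1, 0, 0, 0]])

```text
t: 7.3
eef_pos: [0.6529, -0.0914, 0.0995]
ee_rot: [1.582, 0.687, 1.81]
force: [-9.2, -1.2, 3.6]
width: 0.0476
```

```bash
python3 go.py 50 .151 1 .0
```

```text
t 7.3 pos [ 0.6529 -0.0914  0.0995] q [-0.3   0.77  0.39 -0.73 -1.71 -0.94] w 0.0476 F [-9.2 -1.2  3.6]
grasp rel: mx 0.0011 y 0.1499 z 0.0015 lean 50.6 Fmach -0.9 -9.2
delta [ 0.04 -0.02  0.03] [-0.05 -0.13 -0.16]
```

>>> carry_out(deltas=[[0, 0, 0.08, 0, 0, 0], [0, 0, 0.05, 0, 0, 0]])

```text
t: 7.5
eef_pos: [0.6539, -0.0911, 0.0994]
ee_rot: [1.592, 0.684, 1.821]
force: [-7.7, -2.1, 1.9]
width: 0.0477
```

```bash
python3 go.py 50 .151 1 .0
```

```text
t 7.5 pos [ 0.6539 -0.0911  0.0994] q [-0.3   0.78  0.4  -0.73 -1.72 -0.95] w 0.0477 F [-7.7 -2.1  1.9]
grasp rel: mx 0.0011 y 0.1511 z 0.0014 lean 50.8 Fmach 0.3 -8.0
delta [ 0.04 -0.02  0.01] [-0.09 -0.26 -0.2 ]
```

```bash
python3 pic.py 2 scene top
```

```text
(no output)
```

View pics/top2.png

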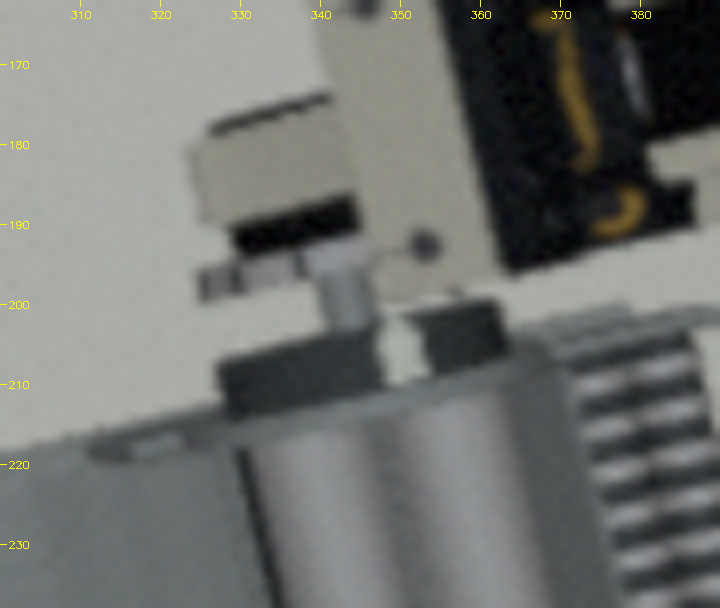

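View pics/scene2.png

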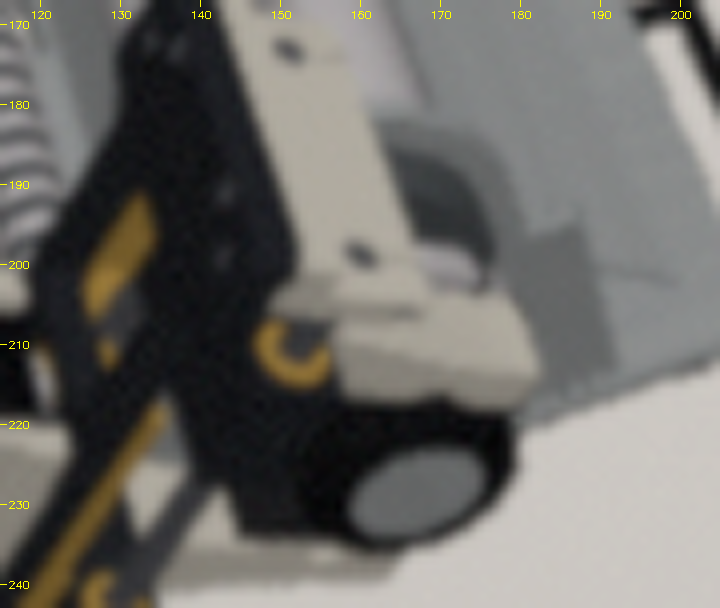

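>>> carry_out(deltas=[[0, 0, 0.1, 0.1, 0.2, 0], [0, 0, 0.1, 0.1, 0.2, 0]], newtons=45)

```text
t: 7.8
eef_pos: [0.6542, -0.0909, 0.0992]
ee_rot: [1.646, 0.677, 1.874]
force: [-15.5, -2.3, 4.5]
width: 0.0472
```

```bash
python3 go.py 50 .151 1 .0
```

```text
t 7.8 pos [ 0.6542 -0.0909  0.0992] q [-0.29  0.8   0.43 -0.72 -1.75 -0.98] w 0.0472 F [-15.5  -2.3   4.5]
grasp rel: mx 0.0010 y 0.1522 z 0.0011 lean 51.1 Fmach -1.3 -15.6
delta [ 0.04 -0.02  0.  ] [-0.38 -0.86 -0.27]
```

>>> carry_out(deltas=[[0, -0.03, 0.06, -0.1, -0.3, -1], [0, -0.03, 0.06, -0.1, -0.3, -1], [0, -0.03, 0.06, -0.1, -0.2, -1], [0, -0.03, 0.06, -0.1, -0.1, -1]])

```text
t: 8.2
eef_pos: [0.6551, -0.0939, 0.0969]
ee_rot: [1.59, 0.954, 1.826]
force: [-9.3, 0.1, 2.0]
width: 0.0474
```

```bash
python3 go.py 38 .151 1 .0
```

```text
t 8.2 pos [ 0.6551 -0.0939  0.0969] q [-0.19  0.65  0.26 -0.55 -1.49 -1.01] w 0.0474 F [-9.3  0.1  2. ]
grasp rel: mx 0.0004 y 0.1516 z 0.0024 lean 35.3 Fmach -2.2 -9.0
delta [ 0.05 -0.   -0.01] [ 0.05 -0.24  0.67]
```

>>> carry_out(deltas=[[0.01, -0.03, 0.07, 0, -0.1, -1], [0.01, -0.03, 0.07, 0, -0.1, -1], [0.01, -0.03, 0.07, 0, -0.1, -1], [0.01, -0.03, 0.07, 0, -0.1, -1], [0.01, -0.03, 0.07, 0, -0.1, -1]])

```text
t: 8.7
eef_pos: [0.657, -0.0989, 0.0943]
ee_rot: [1.579, 1.313, 1.809]
force: [-10.8, -3.6, 4.2]
width: 0.047
```

```bash
python3 go.py 15 .151 1 .0
```

```text
t 8.7 pos [ 0.657  -0.0989  0.0943] q [-0.01  0.52  0.03 -0.27 -1.16 -1.21] w 0.047 F [-10.8  -3.6   4.2]
grasp rel: mx -0.0005 y 0.1520 z 0.0027 lean 14.8 Fmach 1.1 -11.4
delta [ 0.06 -0.03 -0.02] [ 0.04 -0.04  0.05]
```

>>> carry_out(deltas=[[0.01, -0.03, 0.07, 0, 0, -1], [0.01, -0.03, 0.07, 0, 0, -1], [0.01, -0.03, 0.07, 0, 0, -1], [0.01, -0.03, 0.07, 0, 0, -1], [0.01, -0.03, 0.07, 0, 0, -1]])

```text
t: 9.2
eef_pos: [0.6579, -0.1046, 0.0935]
ee_rot: [-1.827, 1.465, -1.596]
force: [-13.0, -5.2, 8.4]
width: 0.0474
```

```bash
python3 go.py -5 .151 1 .0
```

```text
t 9.2 pos [ 0.6579 -0.1046  0.0935] q [ 0.19  0.44 -0.24  0.13 -0.92 -1.61] w 0.0474 F [-13.   -5.2   8.4]
grasp rel: mx -0.0015 y 0.1521 z 0.0024 lean -5.9 Fmach 2.2 -13.8
delta [ 0.06 -0.02 -0.01] [ 0.06 -0.38  0.21]
```

>>> carry_out(deltas=[[-0.01, -0.03, 0.06, 0, -0.1, -1], [-0.01, -0.03, 0.06, 0, -0.1, -1], [0, -0.03, 0.06, 0, -0.1, -1], [0, -0.03, 0.06, 0, -0.1, -1], [0, -0.03, 0.06, 0, -0.1, -1]])

```text
t: 9.7
eef_pos: [0.6595, -0.11, 0.0952]
ee_rot: [-1.591, 1.104, -1.359]
force: [-11.0, -2.7, 9.5]
width: 0.0473
```

```bash
python3 go.py -25 .151 1 .0; python3 pic.py 3 scene
```

```text
t 9.7 pos [ 0.6595 -0.11    0.0952] q [ 0.33  0.42 -0.55  0.68 -0.78 -2.21] w 0.0473 F [-11.   -2.7   9.5]
grasp rel: mx -0.0025 y 0.1520 z 0.0022 lean -26.7 Fmach 0.2 -11.3
delta [ 0.08 -0.02 -0.02] [ 0.09 -0.1   0.43]
```

View pics/scene3.png

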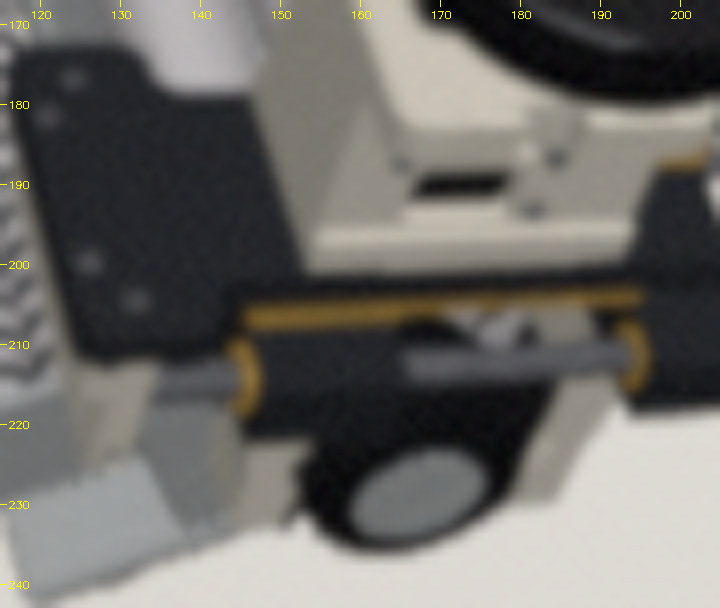

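>>> carry_out(deltas=[[0, -0.025, 0.06, 0, 0, -0.8], [0, -0.025, 0.06, 0, 0, -0.8], [0, -0.025, 0.06, 0, 0, -0.8], [0, -0.025, 0.06, 0, 0, -0.6]])

```text
t: 10.15
eef_pos: [0.6602, -0.1135, 0.0971]
ee_rot: [-1.599, 0.878, -1.37]
force: [-16.8, 9.1, 6.8]
width: 0.047
```

```bash
python3 go.py -39 .151 1 .0; python3 pic.py 4 top
```

```text
t 10.15 pos [ 0.6602 -0.1135  0.0971] q [ 0.37  0.47 -0.65  0.97 -0.87 -2.52] w 0.047 F [-16.8   9.1   6.8]
grasp rel: mx -0.0026 y 0.1522 z 0.0017 lean -39.7 Fmach -12.7 -14.3
delta [ 0.07 -0.02 -0.02] [ 0.11 -0.24  0.16]
```

View pics/top4.png

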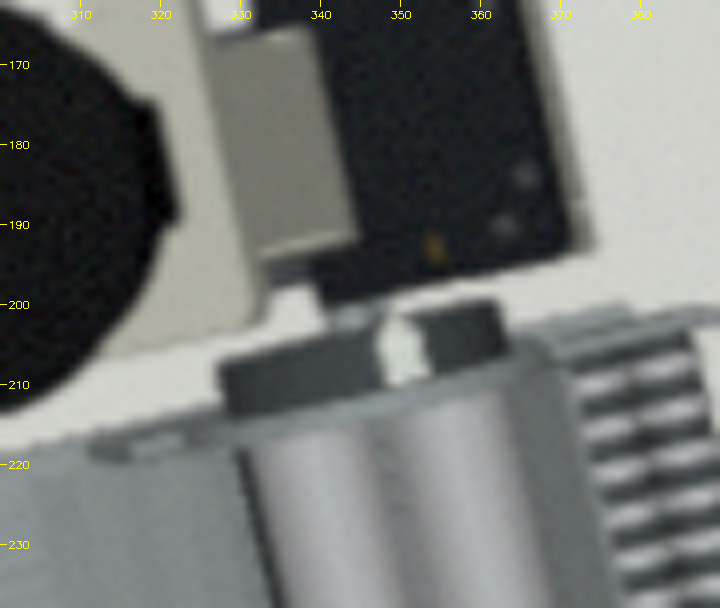

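>>> carry_out(deltas=[[0, 0, 0.04, 0, 0, 0], [0, 0, -0.08, 0, -0.1, 0], [0, 0, -0.1, 0, -0.1, 0]])

```text
t: 10.5
eef_pos: [0.6525, -0.1148, 0.0976]
ee_rot: [-1.586, 0.872, -1.353]
force: [-0.2, -3.2, 0.1]
width: 0.0471
```

```bash
python3 go.py -39 .151 1 .0
```

```text
t 10.5 pos [ 0.6525 -0.1148  0.0976] q [ 0.37  0.45 -0.69  1.   -0.86 -2.55] w 0.0471 F [-0.2 -3.2  0.1]
grasp rel: mx -0.0030 y 0.1441 z 0.0021 lean -40.1 Fmach 3.1 -0.9
delta [ 0.09 -0.02  0.17] [ 0.12 -0.08  0.26]
```

>>> carry_out(deltas=[[0, 0, -0.07, 0, 0, 0], [0, 0, -0.07, 0, 0, 0]])

```text
t: 10.7
eef_pos: [0.647, -0.1162, 0.0976]
ee_rot: [-1.584, 0.873, -1.351]
force: [2.6, -1.8, -1.8]
width: 0.047
```

```bash
python3 go.py -39 .151 1 .0
```

```text
t 10.7 pos [ 0.647  -0.1162  0.0976] q [ 0.37  0.44 -0.7   1.   -0.85 -2.55] w 0.047 F [ 2.6 -1.8 -1.8]
grasp rel: mx -0.0030 y 0.1385 z 0.0022 lean -40.0 Fmach 2.3 2.1
delta [ 0.09 -0.02  0.32] [ 0.11 -0.07  0.25]
```

Pressing slightly further until the force rises.

>>> carry_out(deltas=[[0, 0, -0.06, 0, 0, 0], [0, 0, -0.06, 0, 0, 0], [0, 0, -0.06, 0, 0, 0]])

```text
t: 11.0
eef_pos: [0.6452, -0.116, 0.0981]
ee_rot: [-1.573, 0.876, -1.339]
force: [19.1, -13.9, -12.2]
width: 0.047
```

```bash
python3 go.py -39 .151 1 .0
```

```text
t 11.0 pos [ 0.6452 -0.116   0.0981] q [ 0.37  0.44 -0.71  1.01 -0.84 -2.56] w 0.047 F [ 19.1 -13.9 -12.2]
grasp rel: mx -0.0035 y 0.1366 z 0.0027 lean -39.8 Fmach 17.8 15.4
delta [ 0.11 -0.02  0.36] [0.09 0.04 0.2 ]
```

>>> carry_out(deltas=[[0, 0, 0, 0, 0, 0], [0, 0, 0, 0, 0, 0], [0, 0, 0, 0, 0, 0]])

```text
t: 11.3
eef_pos: [0.6457, -0.1167, 0.0975]
ee_rot: [-1.573, 0.877, -1.34]
force: [-1.5, 0.7, 0.6]
width: 0.0469
```

>>> carry_out(deltas=[[0, 0, 0, 0, 0, 0], [0, 0, 0, 0, 0, 0], [0, 0, 0, 0, 0, 0], [0, 0, 0, 0, 0, 0], [0, 0, 0, 0, 0, 0]], hand=0)

```text
t: 11.8
eef_pos: [0.6465, -0.1155, 0.098]
ee_rot: [-1.57, 0.878, -1.336]
force: [-0.4, -0.2, 0.5]
width: 0.0817
```

>>> carry_out(deltas=[[0, 0, 0, 0, 0, 0], [-0.3, 0, 0.1, 0, 0, 0], [-0.5, 0, 0, 0, 0, 0], [-0.6, 0, 0, 0, 0, 0], [-0.6, 0, 0, 0, 0, 0]])

```text
t: 12.3
eef_pos: [0.6359, -0.0664, 0.1582]
ee_rot: [-1.581, 0.877, -1.348]
force: [1.7, -0.6, 0.4]
width: 0.0874
```

>>> carry_out(deltas=[[-0.8, 0, 0, 0, 0, 0], [-0.8, 0, 0, 0, 0, 0], [-0.8, 0, 0, 0, 0, 0]])

```text
t: 12.6
eef_pos: [0.6205, -0.0053, 0.2334]
ee_rot: [-1.586, 0.878, -1.354]
force: [1.0, 0.5, -0.1]
width: 0.0876
```

```bash
python3 go.py -39 .151 1 .0;python3 pic.py 5 scene top; python3 - <<'E'
from h import *
for n in("scene","top"):
    f=pickle.load(open(f"pics/{n}5.pkl","rb"));cv2.imwrite(f"pics/{n}5f.png",f["pixels"][:,:,::-1])
E
```

```text
t 12.6 pos [ 0.6205 -0.0053  0.2334] q [ 0.63  0.31 -0.48  0.68 -1.19 -2.37] w 0.0876 F [ 1.   0.5 -0.1]
grasp rel: mx -0.1169 y 0.1376 z 0.1380 lean -39.7 Fmach -0.2 1.1
delta [ 4.52 -0.04  0.37] [ 0.11 -0.09  0.17]
```

View pics/scene5.png

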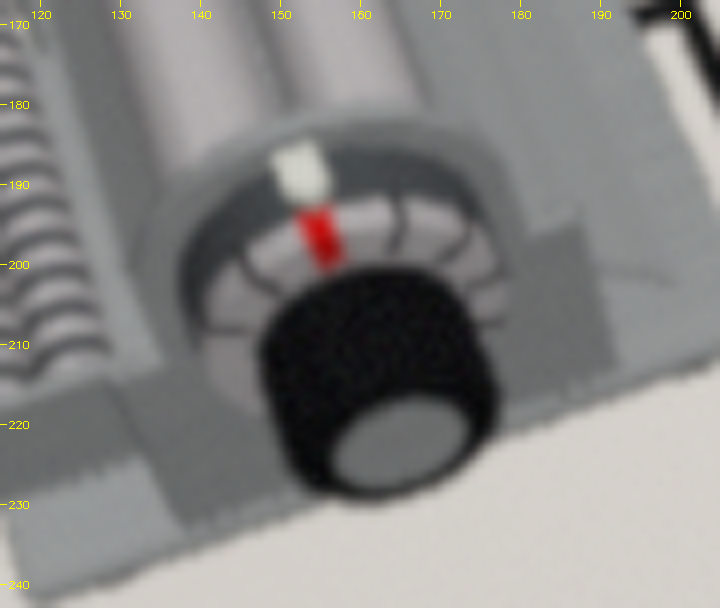

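View pics/top5.png

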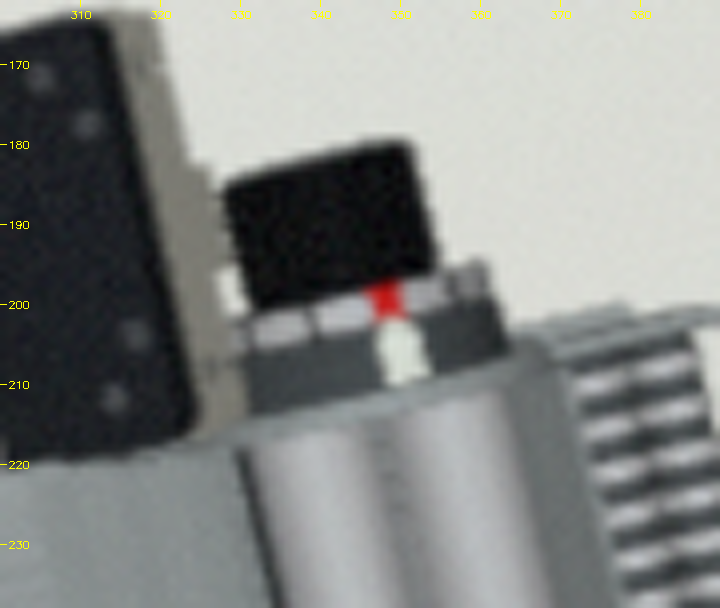

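View pics/scene5f.png

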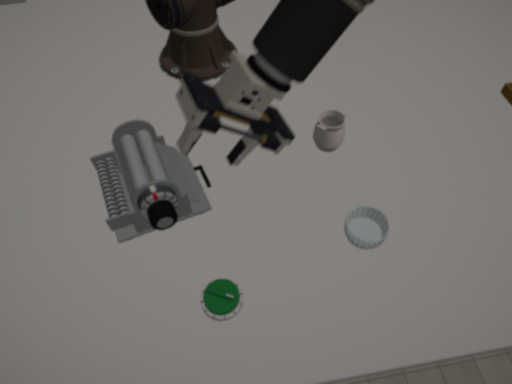

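>>> carry_out(deltas=[[-0.5, 0, 0, 0, 0, 0], [0, 0, 0, 0, 0, 0], [0, 0, 0, 0, 0, 0]])

```text
t: 13.0
eef_pos: [0.6193, 0.0102, 0.2512]
ee_rot: [-1.576, 0.88, -1.342]
force: [-0.5, 0.3, -0.4]
width: 0.0872
```

```bash
python3 -c "
from station import arm
s=arm.get_state();print(s['t'],s['force'],s['width']);print(arm.job_done())"
```

```text
13.0 [-0.48913853  0.31955638 -0.35430944] 0.08717004688056829
the job is handed in; nothing more can be done
None
```

The pasta machine is set to its red-marked thickness and locked. I handed the job in at 13.0 s of the 50 s allowed; no verdict is reported back.

I gripped the knob with the hand leaning about 51°, pulled it out to its stop, and turned it about 91° clockwise in one hold. I then pressed it home against a rise to about 15 N, opened the fingers and backed off.

- **Knob:** both cameras show the red stroke at the white pointer and no gap between skirt and collar. The hand also travelled about 15.5 mm from the out stop to home, which matches the plunger's full travel.
- **Creamer, ramekin and timer:** they look unmoved. I compared their pixel positions in the scene view only, by eye.
- **Arm:** it stands clear with the fingers open, and the wrist force is close to zero.

No check failed. While turning, the hand covered the red stroke, so I had no view of it until I let go. The first pull stopped at about 13.6 mm, only just past the 12.5 mm lock, so I pulled again at 45 N grip to reach the stop.

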